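Load a cone shell into the forming mould

TASK

Lift the wooden core out of the aluminium cone mould and stand it in the empty card tube. Then nest the tall-collared grey cone shell in the mould and put the core back inside it, each straight and fully home on its flange, without dropping or forcing the parts. Leave the low-collared shell, the black tubes and the glue bottle as they are.

Things in the scene. Friction and masses are not known exactly. Their poses are not given: they have to be found in the camera images.
- mould_mouth (a point): Centre of the mouth of the aluminium forming mould, at its rim, 95 mm above the table; z up. Fixed upright tapered cup, wall 5 mm, on a steel foot 100 mm square, 8 mm thick. Its cavity is 62 mm across at the mouth and narrows evenly to 28 mm at the floor 84 mm down. At the start the core stands in it, its flange on the rim.
- shell_mid (a point): Tall-collared cone shell: grey plastic open cup, 112 mm tall, 0.1 to 0.17 kg. Point on its axis half-way up, 56 mm above the tip end; z up along the axis. From the tip up: closed cone 30 mm across growing to 58 mm at 70 mm height, flange 76 mm across from 70 to 76 mm, upright round collar 64 mm outside, 58 mm inside, from 76 to 112 mm: grasp round the collar's outside.
- shell_seat (a point): Centre of the underside of the shell's flange, 14 mm above shell_mid on the axis. At the start the flange rests on the rim of a fixed card tube like the empty one. Fully home in the mould this point lies at mould_mouth, with about 2 mm of play all round. The shell's open top rim is 42 mm above this point; wall 3 mm, floor 4 mm, hollow inside.
- core_mid (a point): Core: solid light wood, 118 mm tall, 0.2 to 0.45 kg. Point on its axis half-way up, 59 mm above the tip end; z up along the axis. From the tip up: cone 29 mm across growing to 54 mm at 65 mm height, flange 76 mm across from 65 to 73 mm, round stem 30 mm across from 73 to 118 mm, to grasp.
- core_seat (a point): Centre of the underside of the core's flange, 6 mm above core_mid on the axis. The flange rests on the rim of whatever the core stands in: bare mould, tube (4 mm of play all round) or shell. Fully home in the shell this point is at the centre of the shell's top rim, 42 mm above shell_seat, with about 2 mm of play all round.
- spare_tube_mouth (a point): Centre of the mouth of the empty card tube, at its rim, 90 mm above the table; z up. Fixed tube 70 mm outside, 62 mm inside, 80 mm deep, on a plywood foot 90 mm square, 10 mm thick. Two more tubes just like it hold the two shells.
- low_shell_mid (a point): Bystander: low-collared grey shell, in another fixed tube of the same kind; leave it there. Same flange and collar diameters as the other shell, but its collar rises only 14 mm above its flange; 60 mm tall. This point is on its axis half-way up, 10 mm below the tube's rim.
- tall_a_mid (a point): Bystander: loose black closed tube standing on the table, 54 mm across and 215 mm tall; point at its centre, half-way up.
- tall_b_mid (a point): Bystander: a second such black tube, 54 mm across and 215 mm tall; point at its centre, half-way up.
- glue_mid (a point): Bystander: loose white glue bottle standing on the table, 56 mm across and 180 mm tall; point at its centre, half-way up.
Things that resemble listed ones, but are neither listed nor needed, are in the scene too. Leave any blue, green or yellow look-alike of the part that bears core_mid alone.

How it is judged:
By the outcome, as a careful person would: the job done as asked, in the order asked, and still so for the second after the job is handed in, with the robot touching nothing.
It also fails if it takes over 72 s, if anything falls off the work surface, if the arm or the gripper's body presses on something with over 40 N, if the wrist force passes 120 N, or if a joint passes its speed limit or range.

ROBOT

A 6-joint arm with a two-finger parallel gripper is mounted at the origin on the work surface. World frame = base frame: x ahead of the robot, y to its left, z up, the work surface at z = 0. Lengths are in mm, angles in rad, forces in N, time in s.
With the tool pointing down it reaches from about 350 to 725 mm from the base axis. Payload 4.3 kg.
Tool frame: the origin (TCP) lies midway between the tips of the shut fingers; the grasp point (between the pads) lies 19 mm behind it; z points along the fingers, y is the line along which they close (so a half turn about z gives the same grasp; the last joint's range is limited). The gripper opens to 85 mm and grips with 20 to 120 N. Pads are 22 mm wide; open, the fingers measure 114 mm over their backs; the gripper's body (76 mm by 85 mm) begins 54 mm behind the grasp point. The pads swing forward as they close: fully open they stand 13 mm farther back than shut.
Start: joints at [1.114, 0.377, 0.081, 1.274, 0, 1.46], TCP at [195.447, 540.806, 194.229] pointing down, gripper open.
Joint ranges: [-2.72, 2.72], [-0.84, 1.66], [-1.02, 1.22], [-1.77, 2.12], [-1.37, 1.28], [-3.14, 3.14]. Speed limits (rad/s): [2.57, 2.57, 3.14, 3.14, 3.14, 3.14].

INTERFACE

Orientations are given as a rotation vector (axis times angle).
In Python, from plant import env gives the robot as it stands.
- The arm moves only by the tool send_rows, never from a script. Its argument "commands" is a list that holds one entry, the list of rows, each a list of 7 numbers: the turn, a rotation vector about the tool's x, y, z as a fraction of full scale, then the shift along the tool's x, y, z as a fraction of full scale, then the opening in per cent of the stroke, from 0 (shut) to 100 (fully open). In form: [[[ax, ay, az, x, y, z, hand], ...]]. A call has 1 to 8 rows; each row is the pose to reach, as a shift and turn from the pose commanded when the call began, along the tool's axes at that moment, turning the shorter way round; what a row does not reach only later rows make up. Full scale, the value 1, is 400 mm for a shift and pi rad for a turn. A row lasts 1/8 s, in which the tool goes at most 62.5 mm and 10.7 degrees, less where a joint would pass 70% of its speed; a pose out of reach is approached as far as the arm can. A call with a number of a shift or a turn outside -1 to 1 is refused whole. A call with a gripper value outside its range is refused whole. The fingers move at their own pace and stop on an object; "grip_force" is the grip in N (left out, the last holds). Time passes only in rows, so rows that repeat a pose let the fingers close. It gives the time, the measured TCP pose, the force, the opening and the grip force at its end, in the units of the state.
- env.state(): the state, without advancing time (a new reading comes with each control period).
- env.grab_frame(name): name is "scene" or "top" or "wrist"; returns the picture (420x560x3 uint8, blue, green, red); there is no depth.
- env.camera_params(name): a dict with "fx", "fy", "cx", "cy" (pixels), "eye" and "rotation" of the camera in the world; the wrist camera has in their place "T_tool_cam" (4x4, takes a point from camera to tool coordinates, whose origin is the TCP and whose axes are the flange's). Camera axes: x right, y up, looking along -z (the intrinsics and any distortion apply to the point x, -y, -z); pixel columns grow to the right and rows downward; lengths in mm; the calibration is good to about 2 mm. A picture is of the moment at which its call begins: read the wrist's pose just before it. camera_params takes no time and is no camera call.
- env.job_done(): hands the job in; it is judged then, once.
The state is a dict: "time_s": time; "joints": joint angles; "qvel": joint speeds; "joint_efforts": joint torques, N m; "eef_pos": TCP position; "ee_rot": TCP orientation; "force": force on the tool from outside, world axes, zero at the start; "wrist_torque": the same for the moment, N m; "gripper_width": opening from 0.0 (shut) to 1.0 (fully open); "finger_force": force on a finger pad.
Only numpy, scipy, OpenCV 4.12 (cv2) and the standard library are available. Lean on these libraries where they do the work, as an engineer would, in place of code of your own. Each camera call takes 0.05 s, during which the arm holds its last target. There are 200 camera calls.

## Working session

There is one attempt and no reset: what is moved stays moved. The work goes in short steps, Python scripts to look and compute and a tool call to move; the robot and the scene stay as the last step left them, time stands still between calls to the robot, and variables do not carry over. Pictures are saved under pics/ and viewed, at most 13 in all, crops included, and the job is handed in when it is done.

Besides the shell and the picture viewer there is one more tool, called after "Emit:" in YAML: its name, and indented under it one key for each argument. send_rows: Moves the arm, as the interface text tells. Its arguments: {"type":"object","properties":{"commands":{"type":"array"},"grip_force":{"type":"number"}},"required":["commands"]}

```bash
mkdir -p pics; ls; python3 - <<'E'
from plant import env
import cv2,numpy as np
np.set_printoptions(precision=4,suppress=True)
s=env.state();print(s)
for n in("scene","top","wrist"):
    print(n,env.camera_params(n)); cv2.imwrite(f"pics/{n}0.png",env.grab_frame(n))
a=cv2.imread("pics/scene0.png");b=cv2.imread("pics/top0.png")
cv2.imwrite("pics/both0.png",cv2.resize(np.vstack([a,b]),(800,1200))[:600]);
E
```

```text
pics
{'time_s': 0.0, 'joints': array([ 1.1137,  0.378 ,  0.0796,  1.2744, -0.    ,  1.4605]), 'qvel': array([ 0.0003,  0.0018,  0.0018, -0.0004, -0.0001,  0.0006]), 'joint_efforts': array([  0.0002, -46.3605,  26.9875,   0.0208,  -0.0001,   0.    ]), 'eef_pos': array([195.1054, 540.0836, 193.2633]), 'ee_rot': array([-0.542 , -3.0939,  0.0031]), 'force': array([-0.6674,  0.4547,  0.6239]), 'wrist_torque': array([ 0.018 , -0.0149,  0.0415]), 'finger_force': 0.0, 'gripper_width': 1.0024918528151676}
scene {'fx': 458.24464124809526, 'fy': 458.24464124809526, 'cx': 276.65064662101094, 'cy': 202.69038237401642, 'eye': array([1174.8729,   -5.8128,  778.1322]), 'rotation': array([0.5773, 0.6356, 1.6219])}
top {'fx': 441.9302731110961, 'fy': 441.9302731110961, 'cx': 278.56677504921936, 'cy': 208.82568452251232, 'eye': array([ 275.2735,  -96.6923, 1001.1701]), 'rotation': array([ 0.1898, -0.1971, -1.5634])}
wrist {'fx': 369.6977217150173, 'fy': 369.6977217150173, 'cx': 275.3477537325144, 'cy': 209.4632133739214, 'T_tool_cam': array([[  -0.0005,    0.9523,    0.3053,   76.4156],
       [   1.    ,    0.0005,   -0.0001,    0.1291],
       [  -0.0002,    0.3053,   -0.9523, -178.4639],
       [   0.    ,    0.    ,    0.    ,    1.    ]])}
```

View pics/top0.png

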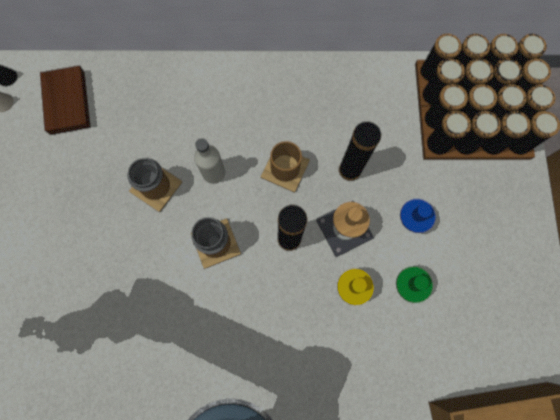

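View pics/scene0.png

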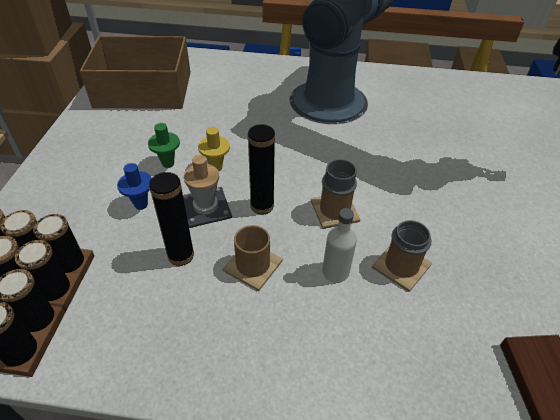

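The top view shows:
- the core (wood, in the aluminium mould) at (352,218)
- the empty tube at (285,160)
- black tubes at (365,135) and (292,220), and the glue bottle at (207,160)
- shell candidates at (146,172) and (211,235)
- blue, yellow and green look-alikes

In the scene view the shells are at (340,180) and (410,240). The enlarged crop should show which one has the tall collar.

```bash
cat > h.py <<'E'
import numpy as np,cv2
from scipy.spatial.transform import Rotation as R
from plant import env
np.set_printoptions(precision=2,suppress=True)
def cam(n,st=None):
    p=env.camera_params(n)
    if n=="wrist":
        T=p["T_tool_cam"];Rt=R.from_rotvec(st["ee_rot"]).as_matrix()
        return p,Rt@T[:3,:3],np.array(st["eef_pos"])+Rt@T[:3,3]
    return p,R.from_rotvec(p["rotation"]).as_matrix(),np.array(p["eye"])
def plane(c,u,v,z):
    p,M,e=c; d=M@np.array([(u-p["cx"])/p["fx"],-(v-p["cy"])/p["fy"],-1])
    return e+d*(z-e[2])/d[2]
def proj(c,X):
    p,M,e=c; q=M.T@(np.array(X)-e)
    return np.array([p["cx"]-p["fx"]*q[0]/q[2],p["cy"]+p["fy"]*q[1]/q[2]])
E
python3 - <<'E'
from h import *
a=cv2.imread("pics/scene0.png")
l=cv2.resize(a[145:295,305:445],(560,600),interpolation=cv2.INTER_CUBIC)
r=cv2.resize(a[145:235,140:220],(240,270),interpolation=cv2.INTER_CUBIC)
o=np.zeros((600,800,3),np.uint8);o[:,:560]=l;o[:270,560:]=r
t=cv2.imread("pics/top0.png");o[300:540,560:]=cv2.resize(t[195:255,320:380],(240,240),interpolation=cv2.INTER_CUBIC)
cv2.imwrite("pics/crop1.png",o)
T=cam("top");S=cam("scene")
for n,uv,z in [("core stem top",(354,213),148),("core flange",(351,221),103),("spare rim",(285,158),90),("shellA146 rim",(146,172),132),("shellB211 rim",(211,235),132),("tallA",(366,134),215),("tallB",(292,219),215),("glue",(203,147),180),("yel",(357,285),90),("blue",(425,213),90),("green",(422,282),90)]:
    print(n,plane(T,*uv,z), proj(S,plane(T,*uv,z)))
E
```

```text
core stem top [ 481.18 -250.75  148.  ] [200.42 159.94]
core flange [ 474.91 -251.88  103.  ] [202.8  173.79]
spare rim [ 619.16 -115.41   90.  ] [253.93 236.18]
shellA146 rim [572.59 173.17 132.  ] [408.41 220.86]
shellB211 rim [440.06  34.1  132.  ] [337.83 166.78]
tallA [ 620.84 -268.45  215.  ] [166.85 181.74]
tallB [ 453.83 -124.98  215.  ] [262.12 131.94]
glue [608.39  49.04 180.  ] [345.02 210.09]
yel [ 344.14 -260.78   90.  ] [213.28 140.39]
blue [ 495.07 -412.16   90.  ] [129.14 176.7 ]
green [ 350.01 -394.02   90.  ] [158.13 136.42]
```

View pics/crop1.png

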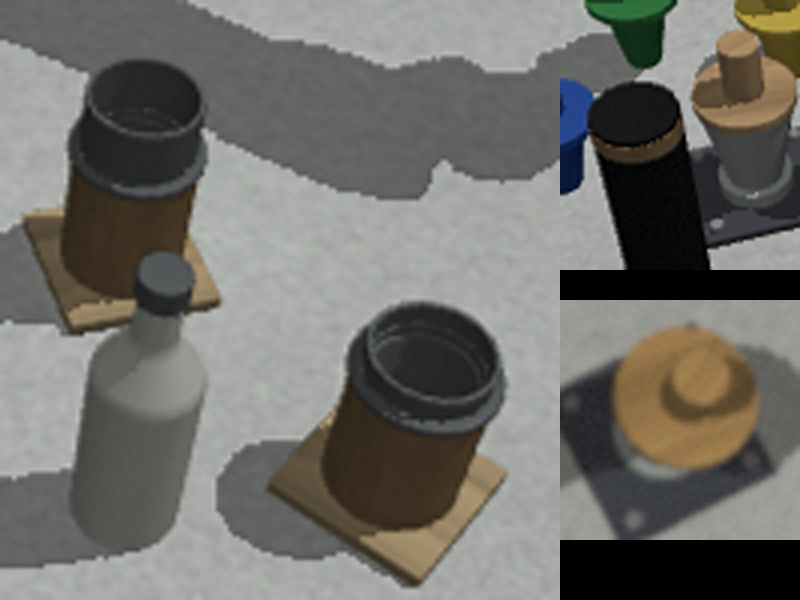

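The shell at top (211,235) / scene (340,180) has the tall collar, so it is the one to use. The one at top (146,172) / scene (410,240) has the low collar, so it stays. The core is the natural-wood one in the mould on the dark foot, top (352,218). The blue, yellow and green ones are look-alikes.

Next I'll refine positions with masks and plan the first move.

```bash
cat >> h.py <<'E'
def rel(world,yaw_deg=180,st=None):
    """row numbers (turn, shift) from current pose to TCP at world, pointing down, tool x at yaw"""
    st=st or env.state();M=R.from_rotvec(st["ee_rot"]).as_matrix()
    c,s=np.cos(np.radians(yaw_deg)),np.sin(np.radians(yaw_deg))
    G=np.array([[c,s,0],[s,-c,0],[0,0,-1.]])
    return np.r_[R.from_matrix(M.T@G).as_rotvec()/np.pi, M.T@(np.array(world)-st["eef_pos"])/400]
def ell(mask,box):
    m=np.zeros_like(mask);x0,y0,x1,y1=box;m[y0:y1,x0:x1]=mask[y0:y1,x0:x1]
    c=max(cv2.findContours(m,cv2.RETR_EXTERNAL,cv2.CHAIN_APPROX_NONE)[0],key=cv2.contourArea)
    return cv2.fitEllipse(cv2.convexHull(c)),cv2.minEnclosingCircle(c)
E
python3 - <<'E'
from h import *
t=cv2.imread("pics/top0.png");T=cam("top");h=cv2.cvtColor(t,cv2.COLOR_BGR2HSV)
wood=cv2.inRange(h,(8,90,110),(25,255,255))
e=ell(wood,(325,195,378,245));print("core",e,plane(T,*e[0][0],103))
g=cv2.inRange(h,(0,0,0),(180,90,105))
e=ell(g,(185,205,238,252));print("shellB",e,plane(T,*e[0][0],110))
w=cv2.inRange(h,(8,70,40),(25,255,255))
e=ell(w,(265,135,306,166));print("spare",e)
for n,u,v,r in(("sp",285,158,22),("sh",211,235,25)):
    gr=t[v-r:v+r,u-r:u+r].mean(2);print(n,gr[r].astype(int),gr[:,r].astype(int))
for w in([195,540,310],[440,34,310],[475,-250,310]): print(rel(w))
E
```

```text
core (((351.0848693847656, 219.2501220703125), (34.043983459472656, 36.13359832763672), 117.68548583984375), ((350.9447021484375, 219.42941284179688), 18.123579025268555)) [ 478.64 -252.21  103.  ]
shellB (((209.70425415039062, 235.38014221191406), (35.387454986572266, 37.45287322998047), 124.44637298583984), ((209.5, 235.5), 18.721744537353516)) [443.44  40.04 110.  ]
spare (((285.7503967285156, 165.75689697265625), (39.23479461669922, 48.82829284667969), 1.0769100189208984), ((285.5, 161.32608032226562), 19.843175888061523))
sp [156 155 155 154 151 146 125  95  87  63  50  44  47  56  66  71  74  74
  76  75  77  80  81  77  77  78  87 103 113 115 101  78  57  58  54  54
  64  85  78  76  72  75  78  78] [151 154 156 154 144 117  82  60  50  51  46  48  50  47  46  42  45  43
  49  64  76  78  81  79  72  71  72  76  75  78  74  73  79  87  75  59
  53  52  50  55  49  51  48  51]
sh [157 158 158 157 144 117  81  55  31  43  41  49  43  41  43  41  42  45
  44  44  40  41  44  48  49  44  47  41  47  45  46  45  35  45  60  72
  64  43  43  49  52  53  57  70  72  77  74  83  92  98] [156 157 153 156 159 157 148 126  93  65  55  50  63  70  59  50  44  46
  42  45  47  45  43  45  45  44  46  52  53  54  54  55  55  54  57  62
  70  61  50  51  62  82  87  77  62  53  57  78 103 114]
[-0.   -0.   -0.11  0.   -0.   -0.29]
[-0.   -0.   -0.11 -1.01 -0.98 -0.29]
[-0.   -0.   -0.11 -1.33 -1.62 -0.29]
```

Emit:
send_rows:
  commands:
    - [[0, 0, 0, 0, 0, -0.15, 100], [0, 0, -0.05, 0, 0, -0.29, 100], [0, 0, -0.11, -0.5, -0.2, -0.29, 100], [0, 0, -0.11, -0.9, -0.95, -0.29, 100], [0, 0, -0.11, -0.9, -0.95, -0.29, 100], [0, 0, -0.11, -0.9, -0.95, -0.29, 100], [0, 0, -0.11, -0.9, -0.95, -0.29, 100], [0, 0, -0.11, -0.9, -0.95, -0.29, 100]]

```text
time_s: 1.15
eef_pos: [349.1, 208.0, 310.1]
ee_rot: [0.001, 3.141, 0.0]
force: [0.8, 0.0, -0.4]
gripper_width: 0.998
finger_force: 0.0
```

```bash
python3 - <<'E'
from h import *
s=env.state();print(s["eef_pos"],s["ee_rot"],s["time_s"]);print(rel([478,-252,250]),rel([443,38,250]))
E
```

```text
[349.1  207.97 310.05] [0.   3.14 0.  ] 1.15
[ 0.    0.   -0.   -0.32 -1.15  0.15] [ 0.    0.   -0.   -0.24 -0.42  0.15]
```

Emit:
send_rows:
  commands:
    - [[0, 0, 0, -0.24, -0.42, 0.1, 100], [0, 0, 0, -0.24, -0.42, 0.1, 100], [0, 0, 0, -0.24, -0.42, 0.1, 100], [0, 0, 0, -0.24, -0.42, 0.1, 100], [0, 0, 0, -0.24, -0.42, 0.1, 100], [0, 0, 0, -0.24, -0.42, 0.1, 100]]

```text
time_s: 1.9
eef_pos: [444.2, 43.0, 270.6]
ee_rot: [-0.001, 3.141, 0.001]
force: [-0.2, 0.0, 0.1]
gripper_width: 0.999
finger_force: 0.0
```

```bash
python3 - <<'E'
from h import *
s=env.state();cv2.imwrite("pics/w_shell.png",env.grab_frame("wrist"));np.save("pics/w_shell.npy",np.r_[s["eef_pos"],s["ee_rot"]]);print(s["eef_pos"],s["ee_rot"])
C=cam("wrist",s)
for z in(132,96): print(proj(C,[443,38,z]))
print(rel([478,-252,270]))
E
```

```text
[444.19  43.02 270.63] [-0.    3.14  0.  ]
[270.08 180.84]
[270.56 172.25]
[ 0.    0.    0.   -0.08 -0.74  0.  ]
```

Emit:
send_rows:
  commands:
    - [[0, 0, 0, -0.08, -0.72, 0, 100], [0, 0, 0, -0.08, -0.72, 0, 100], [0, 0, 0, -0.08, -0.72, 0, 100], [0, 0, 0, -0.08, -0.72, 0, 100], [0, 0, 0, -0.08, -0.72, 0, 100], [0, 0, 0, -0.08, -0.72, 0, 100], [0, 0, 0, -0.08, -0.72, 0, 100], [0, 0, 0, -0.08, -0.72, 0, 100]]

```text
time_s: 2.95
eef_pos: [476.6, -244.6, 270.7]
ee_rot: [-0.002, 3.141, 0.0]
force: [0.7, -0.1, -0.2]
gripper_width: 1.0
finger_force: 0.0
```

```bash
python3 - <<'E'
from h import *
s=env.state();cv2.imwrite("pics/w_core.png",env.grab_frame("wrist"));np.save("pics/w_core.npy",np.r_[s["eef_pos"],s["ee_rot"]]);print(s["eef_pos"],s["ee_rot"])
C=cam("wrist",s)
for z in(148,103): print(proj(C,[478,-252,z]))
a=cv2.imread("pics/w_shell.png");b=cv2.imread("pics/w_core.png")
cv2.imwrite("pics/wcat.png",cv2.resize(np.hstack([a,b]),(800,300)))
E
```

```text
[ 476.57 -244.55  270.67] [-0.    3.14  0.  ]
[267.02 188.25]
[268.02 176.43]
```

View pics/wcat.png

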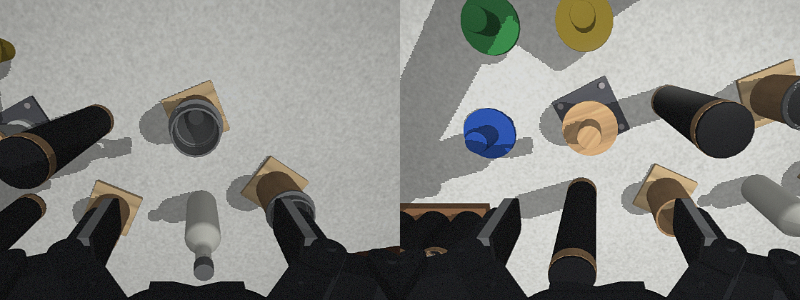

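In the wrist views, the tall shell is at half-size (195,127), i.e. pixel (273,178). The core is at half-size (590,128), i.e. pixel (266,179). Both match the predictions, and both spots are clear for the fingers.

```bash
python3 - <<'E'
from h import *
def ld(n):
    q=np.load(f"pics/{n}.npy");return cv2.imread(f"pics/{n}.png"),cam("wrist",dict(eef_pos=q[:3],ee_rot=q[3:]))
def fitc(mask,box,C,z,r0):
    # boundary of convex hull -> world plane -> circle fit
    m=np.zeros_like(mask);x0,y0,x1,y1=box;m[y0:y1,x0:x1]=mask[y0:y1,x0:x1]
    c=max(cv2.findContours(m,cv2.RETR_EXTERNAL,cv2.CHAIN_APPROX_NONE)[0],key=cv2.contourArea)
    P=np.array([plane(C,u,v,z)[:2] for u,v in cv2.convexHull(c)[:,0]],np.float32)
    e=cv2.fitEllipse(P);return e
a,C=ld("w_core");h=cv2.cvtColor(a,cv2.COLOR_BGR2HSV)
w=cv2.inRange(h,(5,60,120),(25,255,255))
print("core flange",fitc(w,(225,130,310,225),C,103,38))
cv2.imwrite("pics/m.png",w)
a,C=ld("w_shell");h=cv2.cvtColor(a,cv2.COLOR_BGR2HSV)
g=cv2.inRange(h,(0,0,0),(180,60,125))
print("shell", fitc(g,(236,128,312,224),C,132,32))
g=a.mean(2).astype(int)
print(g[178,230:316]);print(g[125:228,273])
E
```

```text
core flange ((481.76666259765625, -254.36019897460938), (74.73011016845703, 75.127197265625), 24.129314422607422)
shell ((442.5954895019531, 40.083045959472656), (69.2609634399414, 74.14002990722656), 74.15485382080078)
[115 119 117 119 115  96  56  59  65  76 102 105  58  49  70  75  83 109
  57  59  65  67  64  66  70  68  65  60  68  69  68  64  33  46  47  43
  51  50  55  47  57  49  53  49  54  57  51  51  52  47  55  56  59  54
  54  52  55  58  49  58  48  54  55  51  52  49  46  47  48  45  60  60
  50  58  35  48  89  58 109  82 104  98 117 150 142 143]
[144 144 144 144 145 146 144 128  55  64  67  64  65  59  93 110 104 108
 106 105  74  51  44  56  57  45 111 112  93  61  63  66  61  64  67  63
  57  68  64  61  60  65  66  66  62  65  67  63  66  69  52  52  58  49
  48  52  56  53  50  53  55  54  48  55  49  58  53  58  53  54  48  56
  49  71  47  59 100  61  52  51  72  50  53  52  57  59  55  56  53  53
  57  35  53 113  90 135 192 191 188 188 183 180 180]
```

Emit:
send_rows:
  commands:
    - [[0, 0, 0, -0.012, -0.024, 0.1, 80], [0, 0, 0, -0.012, -0.024, 0.2, 80], [0, 0, 0, -0.012, -0.024, 0.3, 80], [0, 0, 0, -0.012, -0.024, 0.36, 80], [0, 0, 0, -0.012, -0.024, 0.39, 80], [0, 0, 0, -0.012, -0.024, 0.395, 80], [0, 0, 0, -0.012, -0.024, 0.395, 80]]
  grip_force: 40

```text
time_s: 3.88
eef_pos: [481.9, -256.1, 113.3]
ee_rot: [0.001, 3.14, -0.002]
force: [1.2, -0.7, -0.2]
gripper_width: 0.797
finger_force: 0.0
```

```bash
python3 - <<'E'
from h import *
s=env.state();cv2.imwrite("pics/w_core2.png",env.grab_frame("wrist"));C=cam("wrist",s);print(s["eef_pos"],s["ee_rot"],s["force"])
a=cv2.imread("pics/w_core2.png");w=cv2.inRange(cv2.cvtColor(a,cv2.COLOR_BGR2HSV),(5,60,120),(25,255,255))
print(proj(C,[481.5,-254,148]),proj(C,[481.5,-254,103]))
E
```

```text
[ 481.91 -256.11  113.28] [ 0.    3.14 -0.  ] [ 1.23 -0.66 -0.19]
[281.24 275.48] [280.07 236.4 ]
```

View pics/w_core2.png

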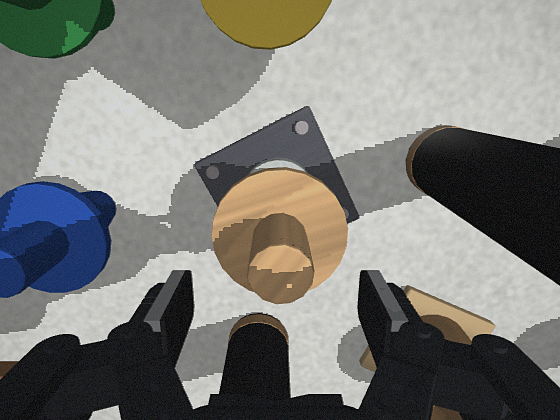

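The stem top is at (281,274), matching the prediction for (481.5, -254). The fingers straddle it, 2 mm off in y. I'll centre and grip.

Emit:
send_rows:
  commands:
    - [[0, 0, 0, 0, 0.005, 0, 60], [0, 0, 0, 0, 0.005, 0, 40], [0, 0, 0, 0, 0.005, 0, 25], [0, 0, 0, 0, 0.005, 0, 15], [0, 0, 0, 0, 0.005, 0, 15], [0, 0, 0, 0, 0.005, 0, 15], [0, 0, 0, 0, 0.005, 0, 15], [0, 0, 0, 0, 0.005, 0, 15]]
  grip_force: 50

```text
time_s: 4.92
eef_pos: [481.2, -253.9, 112.2]
ee_rot: [0.002, 3.142, 0.0]
force: [0.3, -0.7, 0.0]
gripper_width: 0.154
finger_force: 0.0
```

```bash
python3 - <<'E'
from h import *
s=env.state();print(s["eef_pos"],s["ee_rot"],s["force"],s["wrist_torque"],s["gripper_width"]*85,s["finger_force"])
E
```

```text
[ 481.16 -253.87  112.17] [0.   3.14 0.  ] [ 0.34 -0.68  0.01] [ 0.01  0.04 -0.02] 13.09369599146977 0.0
```

```bash
python3 - <<'E'
from h import *
cv2.imwrite("pics/w_core3.png",env.grab_frame("wrist"));cv2.imwrite("pics/s3.png",env.grab_frame("scene"))
a=cv2.imread("pics/w_core3.png");b=cv2.imread("pics/s3.png")[90:230,120:310]
cv2.imwrite("pics/c3.png",np.hstack([cv2.resize(a,(400,300)),cv2.resize(b,(400,300))]))
E
```

```text
(no output)
```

View pics/c3.png

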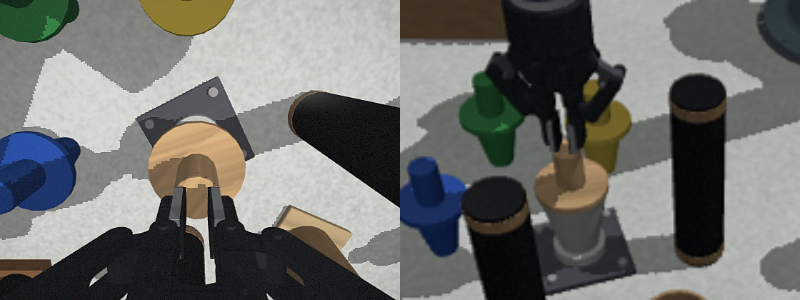

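The grip missed: the fingers closed to 13 mm with no force and seem to sit above or in front of the stem. I'll check the real fingertip position against the reported TCP.

```bash
python3 - <<'E'
from h import *
s=env.state();t=s["eef_pos"];print(t,s["joints"])
env_s=cv2.imread("pics/s3.png");S=cam("scene");W=cam("wrist",s)
w=cv2.imread("pics/w_core3.png")
def mk(im,C,x0,y0,k,pts):
    o=cv2.resize(im[y0:y0+int(600/k),x0:x0+int(400/k)],(400,600),interpolation=cv2.INTER_CUBIC)
    for X,c in pts:
        p=(proj(C,X)-[x0,y0])*k;cv2.drawMarker(o,tuple(int(i) for i in p),c,0,12,1)
    return o
pts=[(t,(0,0,255)),(t+[0,0,19],(0,255,0)),([481.5,-254,148],(255,0,255)),([481.5,-254,103],(255,255,0))]
cv2.imwrite("pics/c4.png",np.hstack([mk(env_s,S,165,110,6,pts),mk(w,W,200,180,2.5,pts)]))
for X,c in pts: print(proj(S,X),proj(W,X))
E
```

```text
[ 481.16 -253.9   112.19] [-0.6   0.35 -0.17  1.05  0.   -0.6 ]
[200.72 172.5 ] [276.25 244.52]
[199.79 165.84] [276.35 260.39]
[198.85 159.88] [276.22 278.13]
[201.08 175.75] [276.02 238.44]
```

View pics/c4.png

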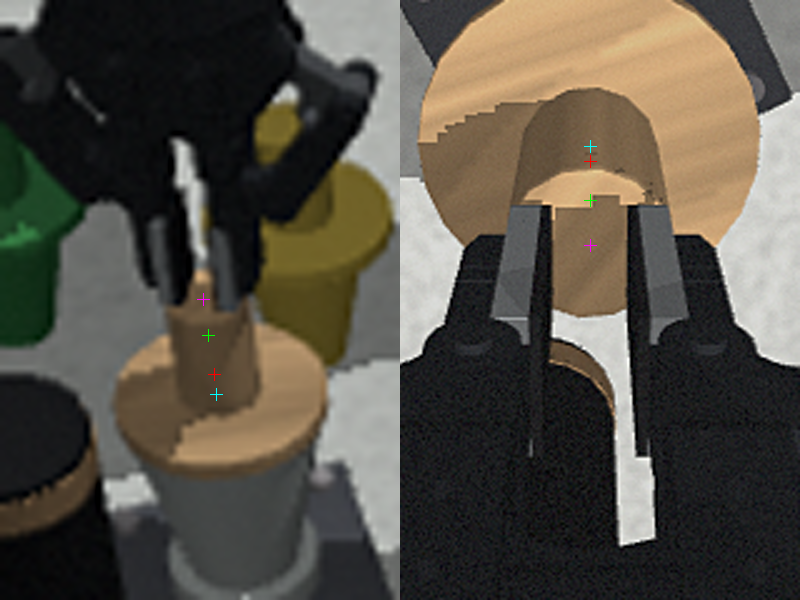

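The reported TCP (red) is about 38 mm lower than the real fingertips, which sit just above the stem top at about z 150. The stem top itself matches my estimate (magenta). So the real tips are about 40 mm behind the reported TCP. I'll reopen, go lower and regrip.

Emit:
send_rows:
  commands:
    - [[0, 0, 0, 0, 0, 0, 80], [0, 0, 0, 0, 0, 0, 80], [0, 0, 0, 0, 0, 0, 80], [0, 0, 0, 0, 0, 0, 80], [0, 0, 0, 0, 0, 0.02, 80], [0, 0, 0, 0, 0, 0.05, 80], [0, 0, 0, 0, 0, 0.08, 80], [0, 0, 0, 0, 0, 0.09, 80]]

```text
time_s: 6.02
eef_pos: [480.1, -253.2, 74.6]
ee_rot: [-0.002, -3.139, -0.002]
force: [-0.0, 0.2, 0.4]
gripper_width: 0.8
finger_force: 0.0
```

Emit:
send_rows:
  commands:
    - [[0, 0, 0, 0, 0, 0, 60], [0, 0, 0, 0, 0, 0, 50], [0, 0, 0, 0, 0, 0, 40], [0, 0, 0, 0, 0, 0, 25], [0, 0, 0, 0, 0, 0, 20], [0, 0, 0, 0, 0, 0, 20], [0, 0, 0, 0, 0, 0, 20]]

```text
time_s: 6.9
eef_pos: [481.6, -254.1, 76.8]
ee_rot: [0.002, 3.141, -0.001]
force: [-0.5, 0.5, 5.3]
gripper_width: 0.338
finger_force: 49.8
```

```bash
python3 - <<'E'
from h import *
s=env.state();print(s["eef_pos"],s["ee_rot"],s["force"],s["wrist_torque"],s["gripper_width"]*85,s["finger_force"])
cv2.imwrite("pics/w5.png",env.grab_frame("wrist"));a=cv2.imread("pics/w5.png").mean(2).astype(int)
# finger inner pads along a few rows
for r in(262,270,280,290,300): print(r,a[r,215:340:3])
E
```

```text
[ 481.59 -254.12   76.8 ] [ 0.    3.14 -0.  ] [-0.47  0.54  5.32] [0.2  0.1  0.01] 28.715799030588876 49.75422441959381
262 [ 97  98  99  95  87  86  92  93  87 110  73  78  82  82  73  76  83  87
  97  95  93 100 101  96  93  99  92  96  98  96  55 101  70 134 131 131
 127 130 147 147 147 145]
270 [ 92  92  90  91  92  94  94  25  19  79  83  77  81  82  78  83  85  92
  94  92  94 101 103  97  94  95  95  98  98  94  64  62  12  25  99  91
  94  93 126 148 149 147]
280 [ 31  23  96  91  90  92  20  21  10  78  79  79  86  85  81  75  85  89
  93  94  97 101  99  99  95  93  96  97 100  96  95  57  13  27  19  95
  90  91  93  59  21  23]
290 [ 21  97  87  99  90  73  24  15  81  81  79  80  80  75  78  94 107 109
 118 154 160 191 187 134 110 106 100  98 100  95  95  62  68   6  24  34
  94  91  92  92  59  20]
300 [ 83  93  91  92  95  13  31  29  79  82 121 155 152 155 164 106 110 114
 117 114 110 177 165 165 167 168 167 173 180 182 115  64  62  36  22  25
  55  78  78  87  82  54]
```

Gripped: the opening is 28.7 mm at 50 N. I'll lift straight up slowly while still near home, then measure the empty tube's rim.

Emit:
send_rows:
  commands:
    - [[0, 0, 0, 0, 0, -0.01, 20], [0, 0, 0, 0, 0, -0.03, 20], [0, 0, 0, 0, 0, -0.07, 20], [0, 0, 0, 0, 0, -0.12, 20], [0, 0, 0, 0, 0, -0.18, 20], [0, 0, 0, 0, 0, -0.24, 20], [0, 0, 0, 0, 0, -0.25, 20], [0, 0, 0, 0, 0, -0.25, 20]]

```text
time_s: 7.95
eef_pos: [480.9, -253.7, 175.6]
ee_rot: [-0.002, -3.141, -0.001]
force: [-0.0, -0.2, -4.4]
gripper_width: 0.338
finger_force: 49.7
```

```bash
cat >> h.py <<'E'
from scipy.optimize import least_squares
def rim(img,C,c0,z,r,angs,thr=25,rng=(0.75,1.3)):
    """scan world rays outward->inward at height z round c0; first strong grey/colour step from outside = rim edge"""
    P=[]
    im=cv2.GaussianBlur(img,(3,3),0).astype(float)
    for a in np.radians(angs):
        rr=np.arange(r*rng[1],r*rng[0],-0.3)
        px=np.array([proj(C,[c0[0]+q*np.cos(a),c0[1]+q*np.sin(a),z]) for q in rr],np.float32)
        v=np.stack([cv2.remap(im[:,:,k].astype(np.float32),px[:,0].reshape(1,-1),px[:,1].reshape(1,-1),1)[0] for k in range(3)],1)
        d=np.abs(v-v[:8].mean(0)).max(1);i=np.argmax(d>thr)
        if i>0:P.append([c0[0]+rr[i]*np.cos(a),c0[1]+rr[i]*np.sin(a)])
    P=np.array(P);f=lambda p:np.hypot(P[:,0]-p[0],P[:,1]-p[1])-p[2]
    s=least_squares(f,[*c0,r],loss="soft_l1",f_scale=1);return s.x,len(P),np.std(f(s.x))
E
python3 - <<'E'
from h import *
s=env.state();print(s["eef_pos"],s["force"],s["gripper_width"]*85)
t=env.grab_frame("top");S_=env.grab_frame("scene");cv2.imwrite("pics/t6.png",t);cv2.imwrite("pics/s6.png",S_)
T=cam("top");S=cam("scene")
c=np.array([619,-115.])
for k in range(2): r=rim(t,T,c,90,35,np.arange(-75,76,6));c=r[0][:2];print("top",r)
c=np.array([619,-115.])
for k in range(2): r=rim(S_,S,c,90,35,np.arange(100,261,6));c=r[0][:2];print("scene",r)
c=np.array([442.,39])
for k in range(2): r=rim(t,T,c,96,38,np.arange(-60,100,6));c=r[0][:2];print("shell flange top",r)
E
```

```text
[ 480.92 -253.74  175.61] [-0.04 -0.23 -4.36] 28.766040024849044
top (array([ 624.96, -116.48,   35.97]), 26, np.float64(0.3832797977348356))
top (array([ 625.08, -117.07,   36.49]), 26, np.float64(0.34729086403870496))
scene (array([ 624.62, -118.97,   35.38]), 27, np.float64(0.22392126654490302))
scene (array([ 624.57, -118.98,   35.32]), 27, np.float64(0.24530600506275405))
shell flange top (array([446.19,  42.45,  40.81]), 27, np.float64(1.776577982442487))
shell flange top (array([448.04,  44.08,  39.69]), 27, np.float64(1.9284816968138192))
```

```bash
python3 - <<'E'
from h import *
t=cv2.imread("pics/top0.png");s=cv2.imread("pics/scene0.png")
for n,im,C,an,z in(("top",t,cam("top"),range(-70,71,6),103),("scene",s,cam("scene"),range(100,261,6),103)):
    print(n,rim(im,C,[481,-254.],z,38,np.array(list(an)),thr=30))
e=env.state();print(rel([625,-118.5,180],st=e))
E
```

```text
top (array([ 476.22, -252.48,   41.35]), 24, np.float64(1.750228021978687))
scene (array([ 480.08, -256.54,   40.71]), 26, np.float64(2.2303548765988794))
[ 0.   -0.   -0.   -0.36  0.34 -0.01]
```

Emit:
send_rows:
  commands:
    - [[0, 0, 0, -0.08, 0.075, 0, 20], [0, 0, 0, -0.18, 0.17, 0, 20], [0, 0, 0, -0.28, 0.265, 0, 20], [0, 0, 0, -0.34, 0.325, 0, 20], [0, 0, 0, -0.36, 0.34, 0, 20], [0, 0, 0, -0.36, 0.34, 0, 20], [0, 0, 0, -0.36, 0.34, 0, 20]]

```text
time_s: 8.93
eef_pos: [624.3, -119.0, 175.8]
ee_rot: [-0.004, -3.14, 0.0]
force: [0.2, -0.1, -3.0]
gripper_width: 0.337
finger_force: 50.0
```

```bash
python3 - <<'E'
from h import *
s=env.state();print(s["eef_pos"],s["ee_rot"],s["force"])
w=env.grab_frame("wrist");cv2.imwrite("pics/w7.png",w);S_=env.grab_frame("scene");cv2.imwrite("pics/s7.png",S_)
W=cam("wrist",s);S=cam("scene")
z=s["eef_pos"][2]+18.2+8
print("core flange scene",rim(S_,S,s["eef_pos"][:2],z,38,np.arange(100,261,6)),z)
t=env.grab_frame("wrist")
for a in(range(110,251,6),): print("spare wrist",rim(w,W,[625,-118.],90,35,np.array(list(a)),rng=(.8,1.25)))
cv2.imwrite("pics/v7.png",np.hstack([cv2.resize(w,(400,300)),cv2.resize(S_[110:290,160:400],(400,300))]))
E
```

```text
[ 624.27 -119.03  175.81] [-0.   -3.14  0.  ] [ 0.23 -0.13 -2.98]
core flange scene (array([ 626.33, -118.06,   42.66]), 21, np.float64(3.7184018128995695)) 202.0061269789557
spare wrist (array([ 619.3 , -120.91,   35.37]), 19, np.float64(2.4741178517140217))
```

View pics/v7.png

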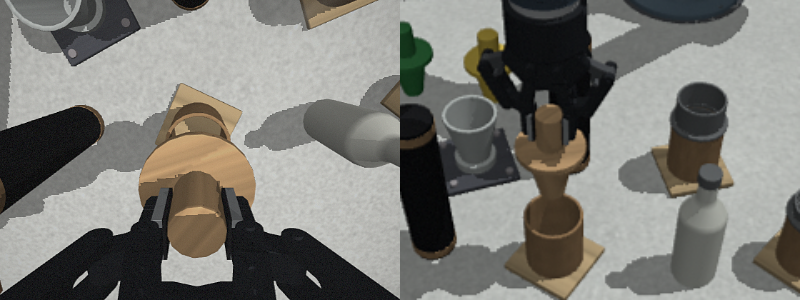

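The core hangs upright over the empty tube: flange centre (197,188) in the half-size wrist view, tube at (201,130). The emptied mould shows at (468,130) in the right half. Lowering to about 5 mm above home.

Emit:
send_rows:
  commands:
    - [[0, 0, 0, -0.001, 0.001, 0.05, 20], [0, 0, 0, -0.001, 0.001, 0.11, 20], [0, 0, 0, -0.001, 0.001, 0.17, 20], [0, 0, 0, -0.001, 0.001, 0.21, 20], [0, 0, 0, -0.001, 0.001, 0.235, 20], [0, 0, 0, -0.001, 0.001, 0.247, 20], [0, 0, 0, -0.001, 0.001, 0.247, 20]]

```text
time_s: 9.95
eef_pos: [625.9, -117.7, 77.6]
ee_rot: [0.002, 3.141, -0.0]
force: [-0.9, -0.1, -3.3]
gripper_width: 0.341
finger_force: 50.1
```

Emit:
send_rows:
  commands:
    - [[0, 0, 0, 0, 0, 0.004, 20], [0, 0, 0, 0, 0, 0.008, 20], [0, 0, 0, 0, 0, 0.01, 20], [0, 0, 0, 0, 0, 0.01, 20]]

```text
time_s: 10.45
eef_pos: [625.6, -117.6, 73.4]
ee_rot: [-0.002, -3.141, -0.0]
force: [0.1, -1.0, -4.1]
gripper_width: 0.34
finger_force: 50.1
```

Emit:
send_rows:
  commands:
    - [[0, 0, 0, 0, 0, 0.002, 20], [0, 0, 0, 0, 0, 0.004, 20], [0, 0, 0, 0, 0, 0.005, 20], [0, 0, 0, 0, 0, 0.005, 20]]

```text
time_s: 10.95
eef_pos: [625.8, -117.7, 71.9]
ee_rot: [0.002, 3.141, -0.0]
force: [-1.6, 0.1, 0.8]
gripper_width: 0.339
finger_force: 50.6
```

The weight is off the wrist at TCP z 71.9, where 71.8 was expected, so the core is home in the tube. Releasing and rising.

Emit:
send_rows:
  commands:
    - [[0, 0, 0, 0, 0, 0, 35], [0, 0, 0, 0, 0, 0, 45], [0, 0, 0, 0, 0, 0, 60], [0, 0, 0, 0, 0, 0, 80], [0, 0, 0, 0, 0, 0, 85], [0, 0, 0, 0, 0, -0.1, 85], [0, 0, 0, 0, 0, -0.25, 85], [0, 0, 0, 0, 0, -0.38, 85]]

```text
time_s: 11.95
eef_pos: [625.8, -117.7, 225.5]
ee_rot: [0.002, 3.141, -0.0]
force: [0.3, 0.1, 0.4]
gripper_width: 0.85
finger_force: 0.0
```

Emit:
send_rows:
  commands:
    - [[0, 0, 0, 0, 0, -0.15, 100], [0, 0, 0, 0.15, 0.15, -0.22, 100], [0, 0, 0, 0.3, 0.28, -0.22, 100], [0, 0, 0, 0.42, 0.39, -0.22, 100], [0, 0, 0, 0.42, 0.39, -0.22, 100], [0, 0, 0, 0.42, 0.39, -0.22, 100], [0, 0, 0, 0.42, 0.39, -0.22, 100]]

```text
time_s: 12.82
eef_pos: [458.5, 38.3, 311.6]
ee_rot: [0.002, 3.14, -0.001]
force: [0.7, 0.2, -0.8]
gripper_width: 0.999
finger_force: 0.0
```

```bash
python3 - <<'E'
from h import *
s=env.state();print(s["eef_pos"],s["ee_rot"],s["force"])
w=env.grab_frame("wrist");cv2.imwrite("pics/w8.png",w);S_=env.grab_frame("scene");cv2.imwrite("pics/s8.png",S_);t=env.grab_frame("top");cv2.imwrite("pics/t8.png",t)
W=cam("wrist",s);S=cam("scene");T=cam("top")
print("parked core flange",rim(S_,S,[625.8,-117.7],98,38,np.arange(100,261,6)))
print("shell flange scene",rim(S_,S,[442.,39],96,38,np.arange(130,240,6)))
print("shell collar wrist", proj(W,[442,39,132]),rim(w,W,[442.,40],132,32,np.arange(0,360,6),thr=20,rng=(.85,1.1)))
# mould rim (empty now): outer radius 36
print("mould scene",rim(S_,S,[481.5,-254.],95,36,np.arange(100,261,6)))
print("mould top",rim(t,T,[481.5,-254.],95,36,np.arange(-70,71,6)))
o=cv2.resize(w,(400,300));m=cv2.resize(S_[90:240,160:360],(400,300));cv2.imwrite("pics/v8.png",np.hstack([o,m]))
E
```

```text
[458.47  38.31 311.59] [ 0.    3.14 -0.  ] [ 0.75  0.17 -0.75]
parked core flange (array([ 621.89, -118.04,   37.92]), 24, np.float64(4.102586522547119))
shell flange scene (array([421.36,  41.61,  34.17]), 6, np.float64(0.90073893152588))
shell collar wrist [276.57 155.55] (array([441.82,  40.41,  32.77]), 31, np.float64(1.5229424209584232))
mould scene (array([ 472.39, -252.54,   30.15]), 24, np.float64(2.312744931277404))
mould top (array([ 487.37, -247.95,   30.56]), 15, np.float64(2.810080025103976))
```

View pics/v8.png

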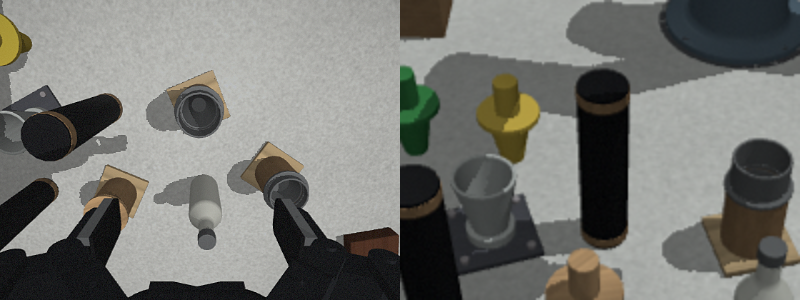

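The core stands in its tube at (583,270). The tall shell is at half-size (200,110), with fitted collar radius 32.8 mm and centre (442,40.3). Before fetching the shell I'll measure the empty mould's mouth from above.

Emit:
send_rows:
  commands:
    - [[0, 0, 0, -0.01, -0.12, 0, 100], [0, 0, 0, -0.03, -0.3, 0, 100], [0, 0, 0, -0.04, -0.45, 0, 100], [0, 0, 0, -0.05, -0.6, 0.05, 100], [0, 0, 0, -0.057, -0.73, 0.1, 100], [0, 0, 0, -0.057, -0.73, 0.15, 100], [0, 0, 0, -0.057, -0.73, 0.15, 100], [0, 0, 0, -0.057, -0.73, 0.15, 100]]

```text
time_s: 13.98
eef_pos: [480.6, -253.6, 251.9]
ee_rot: [0.002, 3.141, -0.0]
force: [-0.4, -1.0, 0.5]
gripper_width: 0.999
finger_force: 0.0
```

```bash
python3 - <<'E'
from h import *
s=env.state();print(s["eef_pos"],s["ee_rot"],s["force"])
w=env.grab_frame("wrist");cv2.imwrite("pics/w9.png",w);np.save("pics/w9.npy",np.r_[s["eef_pos"],s["ee_rot"]])
W=cam("wrist",s)
c=proj(W,[481.5,-254,95]);print(c)
print(rim(w,W,[481.5,-254.],95,36,np.arange(0,360,6),thr=20,rng=(.85,1.25)))
x,y=(c-50).astype(int)
o=cv2.resize(w[y:y+100,x:x+100],(600,600),interpolation=cv2.INTER_CUBIC)
for r,col in((31,(0,0,255)),(36,(0,255,0))):
    q=np.array([(proj(W,[481.5+r*np.cos(a),-254+r*np.sin(a),95])-[x,y])*6 for a in np.arange(0,6.3,.1)],np.int32);cv2.polylines(o,[q],True,col,1)
cv2.imwrite("pics/v9.png",o)
E
```

```text
[ 480.62 -253.58  251.93] [ 0.    3.14 -0.  ] [-0.36 -0.96  0.55]
[275.39 178.42]
(array([ 480.78, -254.7 ,   35.85]), 58, np.float64(2.1997817586523616))
```

View pics/v9.png

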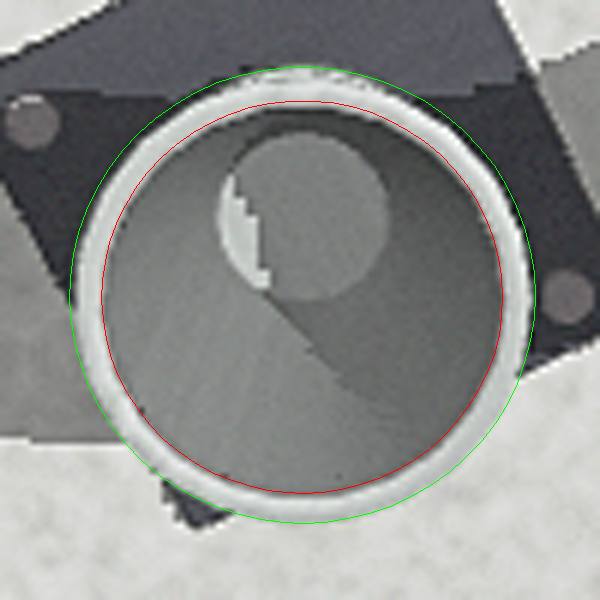

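The predicted rim circles (inner r 31, outer r 36) at (481.5, -254) lie on the mould's rim to about 0.5 mm, and the cavity is empty. Fetching the shell.

Emit:
send_rows:
  commands:
    - [[0, 0, 0, 0, 0.05, -0.12, 100], [0, 0, 0, 0.02, 0.2, -0.15, 100], [0, 0, 0, 0.05, 0.35, -0.15, 100], [0, 0, 0, 0.08, 0.5, -0.15, 100], [0, 0, 0, 0.0975, 0.65, -0.1, 100], [0, 0, 0, 0.0975, 0.735, 0, 100], [0, 0, 0, 0.0975, 0.735, 0.05, 100], [0, 0, 0, 0.0975, 0.735, 0.1, 100]]

```text
time_s: 15.02
eef_pos: [442.0, 41.9, 212.0]
ee_rot: [-0.003, 3.139, -0.0]
force: [0.3, 0.5, -0.5]
gripper_width: 1.0
finger_force: 0.0
```

Emit:
send_rows:
  commands:
    - [[0, 0, 0, 0, 0, 0, 100]]

```text
time_s: 15.15
eef_pos: [440.9, 41.3, 211.4]
ee_rot: [0.001, -3.141, -0.0]
force: [-0.4, -0.2, 0.7]
gripper_width: 0.998
finger_force: 0.0
```

```bash
python3 - <<'E'
from h import *
s=env.state();print(s["eef_pos"],s["ee_rot"],s["force"])
w=env.grab_frame("wrist");cv2.imwrite("pics/w10.png",w)
W=cam("wrist",s)
for rg in((.85,1.1),(.9,1.15)): print(proj(W,[442,40,132]),rim(w,W,[442.,40.3],132,32,np.arange(0,360,6),thr=20,rng=rg))
# flange (bigger disc): wide silhouette on the -x side
print(rim(w,W,[442.,40.3],96,38,np.arange(110,251,6),thr=25,rng=(.85,1.15)))
# hull-free inner rim: dark interior -> fit at 132 r=29 by scanning inside out skipped
print(rel([442,40.3,60],st=s))
E
```

```text
[440.89  41.33 211.36] [ 0.   -3.14 -0.  ] [-0.37 -0.19  0.67]
[274.16 202.91] (array([442.97,  40.58,  32.31]), 36, np.float64(0.9833209831212544))
[274.16 202.91] (array([443.35,  40.66,  33.3 ]), 39, np.float64(1.136112230290747))
(array([439.36,  42.78,  36.69]), 23, np.float64(2.2544796558383986))
[ 0.   -0.    0.   -0.   -0.    0.38]
```

Emit:
send_rows:
  commands:
    - [[0, 0, 0, -0.003, -0.002, 0.1, 100], [0, 0, 0, -0.003, -0.002, 0.2, 100], [0, 0, 0, -0.003, -0.002, 0.28, 100], [0, 0, 0, -0.003, -0.002, 0.34, 100], [0, 0, 0, -0.003, -0.002, 0.37, 100], [0, 0, 0, -0.003, -0.002, 0.38, 100], [0, 0, 0, -0.003, -0.002, 0.38, 100]]

```text
time_s: 16.08
eef_pos: [443.8, 39.7, 60.3]
ee_rot: [0.002, 3.14, 0.0]
force: [0.0, 0.4, -0.1]
gripper_width: 0.996
finger_force: 0.0
```

Emit:
send_rows:
  commands:
    - [[0, 0, 0, 0, 0, 0, 85], [0, 0, 0, 0, 0, 0, 78], [0, 0, 0, 0, 0, 0, 72], [0, 0, 0, 0, 0, 0, 66], [0, 0, 0, 0, 0, 0, 62], [0, 0, 0, 0, 0, 0, 62], [0, 0, 0, 0, 0, 0, 62]]
  grip_force: 35

```text
time_s: 16.95
eef_pos: [443.7, 40.0, 60.5]
ee_rot: [0.001, 3.14, 0.001]
force: [-1.9, 1.0, 6.2]
gripper_width: 0.746
finger_force: 37.6
```

```bash
python3 - <<'E'
from h import *
s=env.state();print(s["eef_pos"],s["ee_rot"],s["force"],s["wrist_torque"],s["gripper_width"]*85,s["finger_force"])
E
```

```text
[443.7   40.03  60.51] [0.   3.14 0.  ] [-1.91  1.04  6.19] [0.28 0.26 0.03] 63.36850361795254 37.566332439891994
```

Gripped: the opening is 63.4 mm, matching the 64 mm collar. Lifting slowly, then high enough to clear the 215 mm tubes.

Emit:
send_rows:
  commands:
    - [[0, 0, 0, 0, 0, -0.01, 62], [0, 0, 0, 0, 0, -0.03, 62], [0, 0, 0, 0, 0, -0.08, 62], [0, 0, 0, 0, 0, -0.16, 62], [0, 0, 0, 0, 0, -0.26, 62], [0, 0, 0, 0, 0, -0.38, 62], [0, 0, 0, 0, 0, -0.48, 62], [0, 0, 0, 0, 0, -0.54, 62]]

```text
time_s: 17.95
eef_pos: [443.5, 39.7, 278.1]
ee_rot: [0.002, 3.139, -0.0]
force: [0.6, 1.0, -1.4]
gripper_width: 0.754
finger_force: 39.0
```

Emit:
send_rows:
  commands:
    - [[0, 0, 0, 0, 0, -0.01, 62], [0, 0, 0, 0, 0, -0.01, 62]]

```text
time_s: 18.2
eef_pos: [442.6, 39.8, 278.8]
ee_rot: [-0.002, -3.141, -0.0]
force: [0.3, -0.1, -1.4]
gripper_width: 0.749
finger_force: 38.9
```

```bash
python3 - <<'E'
from h import *
s=env.state();print(s["eef_pos"],s["ee_rot"],s["force"],s["gripper_width"]*85)
w=env.grab_frame("wrist");cv2.imwrite("pics/w11.png",w);W=cam("wrist",s);e=s["eef_pos"]
an=np.r_[np.arange(110,251,5)]
print(rim(w,W,e[:2],e[2]+71.5,32,an,thr=20,rng=(.85,1.1)), rim(w,W,e[:2],e[2]+35.5,38,an,thr=20,rng=(.9,1.3)))
print(rel([481.8,-254,280],st=s))
E
```

```text
[442.63  39.75 278.82] [-0.   -3.14 -0.  ] [ 0.3  -0.13 -1.39] 63.65315856818658
(array([447.19,  39.69,  32.13]), 18, np.float64(1.019790030299424)) (array([436.36,  40.11,  33.56]), 27, np.float64(3.8713617872159585))
[ 0.   -0.   -0.   -0.1  -0.73 -0.  ]
```

```bash
python3 - <<'E'
from h import *
s=env.state();w=cv2.imread("pics/w11.png");e=np.array([442.63,39.75,278.82]);W=cam("wrist",dict(eef_pos=e,ee_rot=np.array([0,-3.1412,0])))
for zo in(71.5,35.5):
    print(zo,"-32:",proj(W,e+[-32,0,zo]),"-29:",proj(W,e+[-29,0,zo]),"+29:",proj(W,e+[29,0,zo]),"-38",proj(W,e+[-38,0,zo]))
g=w.mean(2).astype(int)
print(list(enumerate(g[150:400:2,275],0)))
E
```

```text
71.5 -32: [276.82 240.38] -29: [276.81 249.22] +29: [276.69 396.32] -38 [276.84 222.29]
35.5 -32: [276.48 206.2 ] -29: [276.48 213.23] +29: [276.41 334.15] -38 [276.49 191.87]
[(0, np.int64(117)), (1, np.int64(116)), (2, np.int64(117)), (3, np.int64(118)), (4, np.int64(115)), (5, np.int64(114)), (6, np.int64(106)), (7, np.int64(108)), (8, np.int64(110)), (9, np.int64(112)), (10, np.int64(111)), (11, np.int64(109)), (12, np.int64(113)), (13, np.int64(107)), (14, np.int64(114)), (15, np.int64(119)), (16, np.int64(118)), (17, np.int64(116)), (18, np.int64(107)), (19, np.int64(66)), (20, np.int64(68)), (21, np.int64(67)), (22, np.int64(82)), (23, np.int64(72)), (24, np.int64(80)), (25, np.int64(60)), (26, np.int64(79)), (27, np.int64(144)), (28, np.int64(127)), (29, np.int64(123)), (30, np.int64(121)), (31, np.int64(122)), (32, np.int64(124)), (33, np.int64(126)), (34, np.int64(60)), (35, np.int64(68)), (36, np.int64(69)), (37, np.int64(62)), (38, np.int64(67)), (39, np.int64(66)), (40, np.int64(73)), (41, np.int64(70)), (42, np.int64(67)), (43, np.int64(63)), (44, np.int64(69)), (45, np
[... 922 characters left out ...]
np.int64(119)), (92, np.int64(61)), (93, np.int64(79)), (94, np.int64(65)), (95, np.int64(79)), (96, np.int64(66)), (97, np.int64(68)), (98, np.int64(66)), (99, np.int64(64)), (100, np.int64(64)), (101, np.int64(71)), (102, np.int64(66)), (103, np.int64(60)), (104, np.int64(66)), (105, np.int64(64)), (106, np.int64(65)), (107, np.int64(67)), (108, np.int64(65)), (109, np.int64(63)), (110, np.int64(65)), (111, np.int64(70)), (112, np.int64(62)), (113, np.int64(69)), (114, np.int64(65)), (115, np.int64(64)), (116, np.int64(60)), (117, np.int64(63)), (118, np.int64(62)), (119, np.int64(65)), (120, np.int64(62)), (121, np.int64(59)), (122, np.int64(64)), (123, np.int64(65)), (124, np.int64(59))]
```

```bash
python3 - <<'E'
from h import *
def prof(f,e,zo,lo,hi,y):
    w=cv2.imread(f);e=np.array(e);W=cam("wrist",dict(eef_pos=e,ee_rot=np.array([0,3.1412,0])))
    g=cv2.GaussianBlur(w,(3,3),0).mean(2).astype(np.float32);xs=np.arange(lo,hi,1.)
    px=np.array([proj(W,[x,y,zo]) for x in xs],np.float32)
    v=cv2.remap(g,px[:,:1],px[:,1:],1)[:,0].astype(int);print(f,zo,*[f"{x:.0f}:{k}" for x,k in zip(xs,v)])
prof("pics/w10.png",[440.89,41.33,211.36],132,400,485,40.5)
prof("pics/w8.png",[458.47,38.31,311.59],132,400,485,40.5)
prof("pics/w11.png",[442.63,39.75,278.82],278.82+71.5,405,485,39.75)
# lateral, in-hand: y profile of the rim near the -x side is symmetric by the grip
E
```

```text
pics/w10.png 132 400:61 401:63 402:63 403:62 404:60 405:80 406:106 407:106 408:105 409:104 410:87 411:56 412:53 413:55 414:55 415:53 416:67 417:101 418:102 419:78 420:63 421:63 422:64 423:62 424:62 425:64 426:64 427:64 428:64 429:64 430:63 431:64 432:63 433:56 434:52 435:52 436:52 437:54 438:54 439:52 440:51 441:52 442:54 443:54 444:54 445:54 446:53 447:53 448:52 449:53 450:53 451:53 452:53 453:53 454:53 455:54 456:53 457:57 458:71 459:72 460:58 461:52 462:62 463:66 464:53 465:51 466:53 467:55 468:55 469:54 470:54 471:54 472:53 473:52 474:53 475:51 476:57 477:88 478:101 479:115 480:158 481:181 482:180 483:181 484:183
pics/w8.png 132 400:147 401:147 402:145 403:146 404:143 405:120 406:83 407:67 408:84 409:105 410:108 411:107 412:105 413:86 414:60 415:55 416:73 417:98 418:97 419:65 420:40 421:35 422:36 423:46 424:59 425:65 426:65 427:66 428:65 429:64 430:64 431:64 432:64 433:64 434:65 435:65 436:64 437:63 438:63 439:63 440:64 441:65 442:63 443:58 444:54 445:53 446:53 447:53 448:53 449:53 450:53 451:53 452:53 453:53 454:53 455:53 456:54 457:55 458:54 459:54 460:54 461:54 462:53 463:62 464:75 465:69 466:58 467:61 468:63 469:58 470:54 471:52 472:52 473:53 474:54 475:52 476:59 477:80 478:100 479:122 480:156 481:184 482:190 483:188 484:186
pics/w11.png 350.32 405:67 406:67 407:67 408:68 409:67 410:68 411:67 412:68 413:64 414:61 415:120 416:125 417:107 418:63 419:66 420:66 421:65 422:65 423:66 424:65 425:67 426:66 427:65 428:65 429:65 430:66 431:67 432:66 433:65 434:65 435:66 436:67 437:66 438:65 439:65 440:65 441:64 442:72 443:76 444:99 445:55 446:66 447:78 448:63 449:61 450:66 451:61 452:64 453:66 454:65 455:65 456:64 457:65 458:64 459:65 460:64 461:64 462:64 463:66 464:66 465:64 466:63 467:64 468:66 469:64 470:64 471:64 472:63 473:54 474:26 475:24 476:22 477:26 478:27 479:24 480:27 481:27 482:24 483:0 484:0
```

The collar profile shows near and far rims at x 416 and 480, so the shell axis was at x 448. It sits +4.4 mm in x from the TCP in the hand, and I'll allow for that. Carrying it over the mould.

Emit:
send_rows:
  commands:
    - [[0, 0, 0, -0.01, -0.05, 0, 62], [0, 0, 0, -0.03, -0.17, 0, 62], [0, 0, 0, -0.05, -0.31, 0, 62], [0, 0, 0, -0.065, -0.45, 0, 62], [0, 0, 0, -0.08, -0.59, 0, 62], [0, 0, 0, -0.085, -0.69, 0, 62], [0, 0, 0, -0.086, -0.735, 0, 62], [0, 0, 0, -0.086, -0.735, 0, 62]]

```text
time_s: 19.25
eef_pos: [476.4, -254.3, 278.1]
ee_rot: [-0.004, -3.14, -0.003]
force: [0.6, 0.2, -0.9]
gripper_width: 0.747
finger_force: 39.1
```

Emit:
send_rows:
  commands:
    - [[0, 0, 0, 0, 0, 0.06, 62], [0, 0, 0, 0, 0, 0.14, 62], [0, 0, 0, 0, 0, 0.2, 62], [0, 0, 0, 0, 0, 0.25, 62], [0, 0, 0, 0, 0, 0.27, 62], [0, 0, 0, 0, 0, 0.27, 62]]

```text
time_s: 20.0
eef_pos: [476.8, -253.0, 171.3]
ee_rot: [0.0, -3.141, -0.001]
force: [-0.1, 0.4, -1.0]
gripper_width: 0.752
finger_force: 39.1
```

```bash
python3 - <<'E'
from h import *
E=[]
for i in range(4):
    s=env.state();E.append(s["eef_pos"]);w=env.grab_frame("wrist")
print(np.array(E),s["ee_rot"],s["force"]);cv2.imwrite("pics/w12.png",w)
e=np.mean(E,0);W=cam("wrist",s);print(rel([477.3,-254.2,65.5],st=dict(eef_pos=e,ee_rot=s["ee_rot"])))
g=cv2.GaussianBlur(w,(3,3),0).mean(2).astype(np.float32);xs=np.arange(-40,0,1.)
px=np.array([proj(W,e+[x,0,71.5]) for x in xs],np.float32)
print(*[f"{x:.0f}:{k:.0f}" for x,k in zip(xs,cv2.remap(g,px[:,:1],px[:,1:],1)[:,0])])
ys=np.arange(-40,41,1.);px=np.array([proj(W,e+[-24.,y,71.5]) for y in ys],np.float32)
print(*[f"{x:.0f}:{k:.0f}" for x,k in zip(ys,cv2.remap(g,px[:,:1],px[:,1:],1)[:,0])])
E
```

```text
[[ 476.75 -252.97  171.29]
 [ 477.17 -253.57  171.96]
 [ 477.5  -254.04  172.32]
 [ 477.63 -254.34  172.46]] [ 0.    3.14 -0.  ] [-0.43  0.97 -1.35]
[-0.    0.   -0.    0.   -0.    0.27]
-40:133 -39:72 -38:73 -37:73 -36:72 -35:74 -34:73 -33:73 -32:74 -31:74 -30:74 -29:73 -28:74 -27:145 -26:132 -25:106 -24:71 -23:72 -22:73 -21:72 -20:72 -19:72 -18:72 -17:73 -16:72 -15:73 -14:72 -13:73 -12:73 -11:73 -10:72 -9:72 -8:72 -7:72 -6:72 -5:72 -4:73 -3:71 -2:71 -1:72
-40:224 -39:227 -38:223 -37:221 -36:224 -35:225 -34:223 -33:219 -32:222 -31:225 -30:227 -29:222 -28:182 -27:82 -26:84 -25:82 -24:83 -23:65 -22:65 -21:66 -20:66 -19:66 -18:66 -17:66 -16:67 -15:87 -14:118 -13:135 -12:132 -11:128 -10:125 -9:109 -8:97 -7:91 -6:81 -5:75 -4:71 -3:70 -2:70 -1:70 0:71 1:70 2:76 3:79 4:89 5:99 6:110 7:120 8:125 9:129 10:136 11:147 12:141 13:96 14:77 15:78 16:79 17:79 18:77 19:77 20:77 21:78 22:86 23:80 24:90 25:129 26:213 27:226 28:224 29:221 30:221 31:224 32:195 33:149 34:90 35:117 36:142 37:212 38:226 39:224 40:225
```

Emit:
send_rows:
  commands:
    - [[0, 0, 0, 0.001, 0.001, 0.06, 62], [0, 0, 0, 0.001, 0.001, 0.12, 62], [0, 0, 0, 0.001, 0.001, 0.17, 62], [0, 0, 0, 0.001, 0.001, 0.21, 62], [0, 0, 0, 0.001, 0.001, 0.235, 62], [0, 0, 0, 0.001, 0.001, 0.25, 62], [0, 0, 0, 0.001, 0.001, 0.255, 62], [0, 0, 0, 0.001, 0.001, 0.255, 62]]

```text
time_s: 21.2
eef_pos: [476.8, -254.1, 69.8]
ee_rot: [0.002, 3.141, -0.0]
force: [-1.1, -0.6, -1.7]
gripper_width: 0.75
finger_force: 39.1
```

Emit:
send_rows:
  commands:
    - [[0, 0, 0, 0, 0, 0.003, 62], [0, 0, 0, 0, 0, 0.006, 62], [0, 0, 0, 0, 0, 0.008, 62], [0, 0, 0, 0, 0, 0.008, 62]]

```text
time_s: 21.7
eef_pos: [476.5, -253.8, 66.1]
ee_rot: [-0.002, -3.142, -0.0]
force: [1.0, -0.0, -1.6]
gripper_width: 0.755
finger_force: 39.1
```

Still hanging free; expected home is a TCP z of about 65.5.

Emit:
send_rows:
  commands:
    - [[0, 0, 0, 0, 0, 0.002, 62], [0, 0, 0, 0, 0, 0.004, 62], [0, 0, 0, 0, 0, 0.004, 62]]

```text
time_s: 22.08
eef_pos: [476.6, -253.9, 65.6]
ee_rot: [0.002, 3.141, -0.0]
force: [-3.0, 1.5, 5.5]
gripper_width: 0.746
finger_force: 39.8
```

Contact came at TCP z 65.6, exactly home height, with a small force. Releasing.

Emit:
send_rows:
  commands:
    - [[0, 0, 0, 0, 0, 0, 78], [0, 0, 0, 0, 0, 0, 85], [0, 0, 0, 0, 0, 0, 95], [0, 0, 0, 0, 0, 0, 100], [0, 0, 0, 0, 0, 0, 100], [0, 0, 0, 0, 0, -0.06, 100], [0, 0, 0, 0, 0, -0.18, 100], [0, 0, 0, 0, 0, -0.32, 100]]

```text
time_s: 23.08
eef_pos: [475.7, -253.3, 193.0]
ee_rot: [-0.002, -3.14, -0.002]
force: [1.4, -0.4, 0.5]
gripper_width: 1.0
finger_force: 0.0
```

Emit:
send_rows:
  commands:
    - [[0, 0, 0, 0, 0, -0.1, 100], [0, 0, 0, 0, 0, -0.15, 100], [0, 0, 0, 0, 0, -0.15, 100]]

```text
time_s: 23.45
eef_pos: [477.7, -254.6, 254.3]
ee_rot: [0.002, 3.138, -0.003]
force: [-0.3, -0.1, -0.5]
gripper_width: 0.998
finger_force: 0.0
```

```bash
cat >> h.py <<'E'
def line(w,W,c,d,z,lo,hi,st=1.):
    g=cv2.GaussianBlur(w,(3,3),0).mean(2).astype(np.float32);q=np.arange(lo,hi,st);d=np.array(d,float)
    px=np.array([proj(W,[c[0]+k*d[0],c[1]+k*d[1],z]) for k in q],np.float32)
    return " ".join(f"{x:g}:{k:.0f}" for x,k in zip(q,cv2.remap(g,px[:,:1],px[:,1:],1)[:,0]))
E
python3 - <<'E'
from h import *
E=[]
for i in range(4): s=env.state();E.append(s["eef_pos"]);w=env.grab_frame("wrist")
print(np.array(E));e=np.mean(E,0);s["eef_pos"]=e;W=cam("wrist",s);cv2.imwrite("pics/w13.png",w)
c=[481.7,-254]
print(line(w,W,c,[1,0],137,-37,-25));print(line(w,W,c,[1,0],137,25,38))
print(line(w,W,c,[0,1],137,-37,-25));print(line(w,W,c,[0,1],137,25,38))
print("flange",line(w,W,c,[0,1],101,-44,-33));print(line(w,W,c,[0,1],101,33,44))
E
```

```text
[[ 477.65 -254.64  254.28]
 [ 476.93 -254.13  252.68]
 [ 476.31 -253.74  251.66]
 [ 475.98 -253.48  251.13]]
-37:104 -36:70 -35:64 -34:67 -33:66 -32:82 -31:118 -30:126 -29:100 -28:79 -27:76 -26:78
25:68 26:66 27:63 28:66 29:94 30:122 31:134 32:176 33:214 34:223 35:222 36:219 37:216
-37:140 -36:139 -35:139 -34:128 -33:102 -32:106 -31:124 -30:97 -29:69 -28:68 -27:68 -26:82
25:55 26:55 27:59 28:83 29:114 30:124 31:152 32:199 33:219 34:218 35:215 36:213 37:214
flange -44:143 -43:143 -42:144 -41:146 -40:148 -39:127 -38:92 -37:76 -36:79 -35:94 -34:115
33:122 34:123 35:125 36:112 37:96 38:98 39:104 40:103 41:98 42:85 43:69
```

The shell rim is centred on the mould to within 0.5 mm at height 137, so it is home and straight. Back to the core.

Emit:
send_rows:
  commands:
    - [[0, 0, 0, -0.08, 0.075, 0, 80], [0, 0, 0, -0.18, 0.165, 0, 80], [0, 0, 0, -0.28, 0.255, 0.05, 80], [0, 0, 0, -0.35, 0.32, 0.1, 80], [0, 0, 0, -0.373, 0.34, 0.12, 80], [0, 0, 0, -0.373, 0.34, 0.12, 80], [0, 0, 0, -0.373, 0.34, 0.12, 80], [0, 0, 0, -0.373, 0.34, 0.12, 80]]

```text
time_s: 24.65
eef_pos: [625.7, -119.3, 205.8]
ee_rot: [0.005, 3.14, -0.001]
force: [-0.2, 0.2, -0.1]
gripper_width: 0.8
finger_force: 0.0
```

```bash
python3 - <<'E'
from h import *
E=[]
for i in range(4): s=env.state();E.append(s["eef_pos"]);w=env.grab_frame("wrist")
print(np.array(E));e=np.mean(E,0);s["eef_pos"]=e;W=cam("wrist",s);cv2.imwrite("pics/w14.png",w)
h=cv2.cvtColor(w,cv2.COLOR_BGR2HSV)
c=[625.8,-117.7];print(proj(W,[*c,98]))
sat=cv2.merge([h[:,:,1]]*3)
for z,r in((98,38),(143,15)):
    print(z,line(sat,W,c,[1,0],z,-r-7,-r+6),"|",line(sat,W,c,[1,0],z,r-6,r+7));print(line(sat,W,c,[0,1],z,-r-7,-r+6),"|",line(sat,W,c,[0,1],z,r-6,r+7))
    print(line(w,W,c,[1,0],z,-r-7,-r+6),"|",line(w,W,c,[1,0],z,r-6,r+7));print(line(w,W,c,[0,1],z,-r-7,-r+6),"|",line(w,W,c,[0,1],z,r-6,r+7))
print(rel([*c,72],st=s))
E
```

```text
[[ 625.68 -119.3   205.77]
 [ 625.72 -119.18  205.68]
 [ 625.8  -119.    205.56]
 [ 625.82 -118.84  205.41]]
[277.69 191.21]
98 -45:89 -44:88 -43:95 -42:104 -41:104 -40:105 -39:103 -38:102 -37:102 -36:101 -35:102 -34:103 -33:105 | 32:105 33:105 34:105 35:106 36:108 37:101 38:62 39:18 40:6 41:6 42:6 43:6 44:6
-45:63 -44:79 -43:84 -42:85 -41:84 -40:83 -39:89 -38:99 -37:104 -36:104 -35:102 -34:102 -33:103 | 32:104 33:104 34:105 35:107 36:87 37:30 38:5 39:6 40:4 41:4 42:5 43:6 44:6
-45:138 -44:136 -43:104 -42:63 -41:58 -40:60 -39:61 -38:68 -37:109 -36:146 -35:147 -34:144 -33:142 | 32:134 33:137 34:138 35:139 36:138 37:137 38:154 39:174 40:179 41:179 42:179 43:177 44:173
-45:87 -44:82 -43:82 -42:82 -41:82 -40:81 -39:86 -38:108 -37:119 -36:111 -35:101 -34:85 -33:80 | 32:123 33:123 34:122 35:122 36:127 37:148 38:169 39:173 40:175 41:176 42:175 43:174 44:174
143 -22:104 -21:102 -20:101 -19:104 -18:103 -17:100 -16:102 -15:105 -14:101 -13:100 -12:103 -11:106 -10:106 | 9:104 10:106 11:106 12:106 13:107 14:106 15:105 16:105 17:105 18:108 19:106 20:61 21:11
-22:100 -21:102 -20:102 -19:102 -18:103 -17:104 -16:104 -15:104 -14:106 -13:107 -12:105 -11:105 -10:104 | 9:104 10:105 11:106 12:106 13:106 14:106 15:106 16:105 17:105 18:107 19:107 20:106 21:105
-22:78 -21:80 -20:81 -19:81 -18:80 -17:82 -16:81 -15:81 -14:119 -13:148 -12:145 -11:143 -10:140 | 9:144 10:144 11:143 12:141 13:138 14:133 15:134 16:138 17:139 18:139 19:135 20:154 21:176
-22:81 -21:81 -20:80 -19:80 -18:79 -17:78 -16:76 -15:91 -14:127 -13:139 -12:141 -11:143 -10:144 | 9:143 10:142 11:141 12:142 13:133 14:120 15:120 16:121 17:122 18:122 19:124 20:125 21:126
[-0.    0.   -0.    0.    0.    0.33]
```

Emit:
send_rows:
  commands:
    - [[0, 0, 0, -0.001, 0.002, 0.1, 80], [0, 0, 0, -0.001, 0.002, 0.19, 80], [0, 0, 0, -0.001, 0.002, 0.26, 80], [0, 0, 0, -0.001, 0.002, 0.31, 80], [0, 0, 0, -0.001, 0.002, 0.33, 80], [0, 0, 0, -0.001, 0.002, 0.334, 80], [0, 0, 0, -0.001, 0.002, 0.334, 80]]

```text
time_s: 25.72
eef_pos: [627.1, -117.5, 72.0]
ee_rot: [0.002, 3.14, -0.001]
force: [0.5, -0.3, 0.2]
gripper_width: 0.802
finger_force: 0.0
```

Emit:
send_rows:
  commands:
    - [[0, 0, 0, 0, 0, 0, 60], [0, 0, 0, 0, 0, 0, 45], [0, 0, 0, 0, 0, 0, 35], [0, 0, 0, 0, 0, 0, 20], [0, 0, 0, 0, 0, 0, 20], [0, 0, 0, 0, 0, 0, 20], [0, 0, 0, 0, 0, 0, 20]]
  grip_force: 50

```text
time_s: 26.6
eef_pos: [626.7, -117.7, 71.7]
ee_rot: [0.002, 3.141, -0.001]
force: [-1.2, -1.5, 4.8]
gripper_width: 0.34
finger_force: 49.4
```

Emit:
send_rows:
  commands:
    - [[0, 0, 0, 0, 0, -0.01, 20], [0, 0, 0, 0, 0, -0.03, 20], [0, 0, 0, 0, 0, -0.08, 20], [0, 0, 0, 0, 0, -0.15, 20], [0, 0, 0, 0, 0, -0.23, 20], [0, 0, 0, 0, 0, -0.31, 20], [0, 0, 0, 0, 0, -0.36, 20], [0, 0, 0, 0, 0, -0.36, 20]]

```text
time_s: 27.6
eef_pos: [627.4, -117.3, 216.6]
ee_rot: [0.002, 3.139, -0.001]
force: [-0.5, 0.2, -4.2]
gripper_width: 0.339
finger_force: 49.6
```

```bash
python3 - <<'E'
from h import *
E=[]
for i in range(4): s=env.state();E.append(s["eef_pos"]);w=env.grab_frame("wrist")
print(np.array(E),s["force"],s["wrist_torque"],s["gripper_width"]*85);e=np.mean(E,0);s["eef_pos"]=e;W=cam("wrist",s);cv2.imwrite("pics/w15.png",w)
for zo,r in((18.2+8,38),(18.2+53,15)):
    z=e[2]+zo;c=e[:2]
    print(zo,line(w,W,c,[1,0],z,-r-7,-r+7));print(line(w,W,c+[-.3*r,0],[0,1],z,-r-5,-r+7),"|",line(w,W,c+[-.3*r,0],[0,1],z,r-7,r+5))
print(rel([481.7,-254,e[2]],st=s))
E
```

```text
[[ 627.38 -117.34  216.6 ]
 [ 626.61 -117.14  214.99]
 [ 625.9  -117.    213.93]
 [ 625.53 -116.93  213.4 ]] [-0.02  0.64 -4.46] [ 0.03  0.01 -0.05] 28.495980119684212
26.2 -45:100 -44:97 -43:96 -42:97 -41:99 -40:95 -39:85 -38:117 -37:165 -36:162 -35:161 -34:159 -33:156 -32:155
-43:192 -42:199 -41:195 -40:194 -39:202 -38:202 -37:196 -36:148 -35:152 -34:154 -33:157 -32:159 | 31:141 32:141 33:141 34:142 35:156 36:192 37:192 38:198 39:197 40:199 41:200 42:195
71.2 -22:92 -21:92 -20:92 -19:93 -18:92 -17:90 -16:97 -15:145 -14:165 -13:161 -12:157 -11:149 -10:93 -9:95
-20:27 -19:26 -18:95 -17:74 -16:28 -15:21 -14:84 -13:92 -12:97 -11:99 -10:100 -9:101 | 8:97 9:101 10:103 11:102 12:100 13:77 14:20 15:29 16:78 17:93 18:28 19:28
[ 0.   -0.   -0.    0.36 -0.34  0.  ]
```

The core is held straight, with in-hand offsets within 0.6 mm. Carrying it over the shell.

Emit:
send_rows:
  commands:
    - [[0, 0, 0, 0.05, -0.045, 0, 20], [0, 0, 0, 0.14, -0.13, 0, 20], [0, 0, 0, 0.24, -0.225, 0, 20], [0, 0, 0, 0.32, -0.3, 0, 20], [0, 0, 0, 0.355, -0.335, 0, 20], [0, 0, 0, 0.362, -0.342, 0, 20], [0, 0, 0, 0.362, -0.342, 0, 20], [0, 0, 0, 0.362, -0.342, 0, 20]]

```text
time_s: 28.8
eef_pos: [482.3, -253.0, 214.8]
ee_rot: [-0.001, 3.141, 0.001]
force: [-0.7, 0.1, -3.5]
gripper_width: 0.336
finger_force: 49.9
```

```bash
python3 - <<'E'
from h import *
E=[]
for i in range(8): s=env.state();E.append(s["eef_pos"]);w=env.grab_frame("wrist")
print(np.array(E)[::2],np.mean(E,0),s["force"],s["ee_rot"]);e=np.mean(E,0);s["eef_pos"]=e;W=cam("wrist",s);cv2.imwrite("pics/w16.png",w)
S_=env.grab_frame("scene");cv2.imwrite("pics/s16.png",S_);S=cam("scene")
# shell flange sides under the held core, along y at z=101
c=[481.7,-254]
print(line(w,W,c,[0,1],101,-44,-33));print(line(w,W,c,[0,1],101,33,44))
E
```

```text
[[ 482.28 -253.01  214.77]
 [ 482.11 -253.14  214.86]
 [ 481.86 -253.35  214.9 ]
 [ 481.68 -253.56  214.96]] [ 481.94 -253.3   214.88] [-0.55 -0.47 -3.93] [0.   3.14 0.  ]
-44:151 -43:152 -42:154 -41:155 -40:155 -39:152 -38:133 -37:97 -36:79 -35:80 -34:81
33:133 34:134 35:131 36:127 37:99 38:75 39:77 40:76 41:70 42:63 43:61
```

Emit:
send_rows:
  commands:
    - [[0, 0, 0, 0, -0.001, 0.05, 20], [0, 0, 0, 0, -0.001, 0.1, 20], [0, 0, 0, 0, -0.001, 0.15, 20], [0, 0, 0, 0, -0.001, 0.185, 20], [0, 0, 0, 0, -0.001, 0.21, 20], [0, 0, 0, 0, -0.001, 0.225, 20], [0, 0, 0, 0, -0.001, 0.23, 20], [0, 0, 0, 0, -0.001, 0.23, 20]]

```text
time_s: 30.25
eef_pos: [481.6, -254.4, 123.3]
ee_rot: [0.002, 3.141, -0.0]
force: [-0.3, -0.3, -5.4]
gripper_width: 0.339
finger_force: 50.1
```

Emit:
send_rows:
  commands:
    - [[0, 0, 0, 0, 0, 0.003, 20], [0, 0, 0, 0, 0, 0.006, 20], [0, 0, 0, 0, 0, 0.007, 20], [0, 0, 0, 0, 0, 0.007, 20]]

```text
time_s: 30.75
eef_pos: [481.3, -254.3, 120.2]
ee_rot: [-0.002, -3.142, -0.0]
force: [-1.1, 0.1, -3.9]
gripper_width: 0.335
finger_force: 50.1
```

Emit:
send_rows:
  commands:
    - [[0, 0, 0, 0, 0, 0.002, 20], [0, 0, 0, 0, 0, 0.004, 20], [0, 0, 0, 0, 0, 0.004, 20]]

```text
time_s: 31.12
eef_pos: [481.4, -254.3, 118.7]
ee_rot: [0.002, 3.141, -0.0]
force: [0.3, -0.2, -2.7]
gripper_width: 0.336
finger_force: 50.4
```

Emit:
send_rows:
  commands:
    - [[0, 0, 0, 0, 0, 0.001, 20], [0, 0, 0, 0, 0, 0.0015, 20], [0, 0, 0, 0, 0, 0.0015, 20]]

```text
time_s: 31.5
eef_pos: [481.4, -254.3, 118.6]
ee_rot: [0.002, 3.141, -0.0]
force: [-2.2, 1.7, 4.2]
gripper_width: 0.341
finger_force: 50.5
```

The core is seated at TCP z 118.6, against 118.8 expected. Releasing gently and backing off.

Emit:
send_rows:
  commands:
    - [[0, 0, 0, 0, 0, 0, 36], [0, 0, 0, 0, 0, 0, 45], [0, 0, 0, 0, 0, 0, 60], [0, 0, 0, 0, 0, 0, 75], [0, 0, 0, 0, 0, 0, 80], [0, 0, 0, 0, 0, -0.08, 80], [0, 0, 0, 0, 0, -0.2, 80], [0, 0, 0, 0, 0, -0.34, 80]]

```text
time_s: 32.5
eef_pos: [480.7, -253.9, 254.7]
ee_rot: [-0.002, -3.14, -0.002]
force: [1.0, -1.3, 0.2]
gripper_width: 0.8
finger_force: 0.0
```

Emit:
send_rows:
  commands:
    - [[0, 0, 0, 0, 0, -0.06, 80], [0, 0, 0, 0, 0, -0.06, 80], [0, 0, 0, 0, 0, -0.06, 80]]

```text
time_s: 32.88
eef_pos: [481.0, -254.0, 276.6]
ee_rot: [-0.002, -3.14, -0.002]
force: [-0.4, -0.2, -0.1]
gripper_width: 0.801
finger_force: 0.0
```

```bash
python3 - <<'E'
from h import *
E=[]
for i in range(4): s=env.state();E.append(s["eef_pos"]);w=env.grab_frame("wrist")
print(np.mean(E,0),s["force"]);e=np.mean(E,0);s["eef_pos"]=e;W=cam("wrist",s);cv2.imwrite("pics/w17.png",w)
S_=env.grab_frame("scene");cv2.imwrite("pics/s17.png",S_)
c=[481.7,-254]
for z,r in((145,38),(190,15)):
  for d in([1,0],[0,1]): print(z,d,line(w,W,c,d,z,-r-4,-r+4),"|",line(w,W,c,d,z,r-4,r+4))
print("unchanged scene pix diff near bystanders:")
a=cv2.imread("pics/s8.png")
for n,(x0,y0,x1,y1) in dict(low=(375,215,435,285),glue=(320,205,360,285),tallB=(245,125,276,215),yel=(200,125,232,160)).items():
    print(n,np.abs(a[y0:y1,x0:x1].astype(int)-S_[y0:y1,x0:x1]).mean().round(1))
cv2.imwrite("pics/v17.png",cv2.resize(S_[100:300,110:430],(800,500),interpolation=cv2.INTER_CUBIC))
E
```

```text
[ 480.66 -253.82  276.3 ] [ 0.16 -0.25 -0.35]
145 [1, 0] -42:124 -41:132 -40:127 -39:109 -38:128 -37:174 -36:182 -35:179 | 34:174 35:173 36:170 37:185 38:208 39:214 40:210 41:210
145 [0, 1] -42:139 -41:138 -40:140 -39:144 -38:153 -37:155 -36:136 -35:116 | 34:153 35:152 36:169 37:201 38:218 39:221 40:221 41:219
190 [1, 0] -19:100 -18:102 -17:101 -16:105 -15:143 -14:183 -13:182 -12:178 | 11:177 12:173 13:167 14:167 15:170 16:172 17:173 18:174
190 [0, 1] -19:102 -18:102 -17:100 -16:97 -15:130 -14:171 -13:177 -12:178 | 11:176 12:175 13:160 14:144 15:148 16:151 17:151 18:152
unchanged scene pix diff near bystanders:
low 0.8
glue 0.8
tallB 6.4
yel 39.7
```

View pics/v17.png

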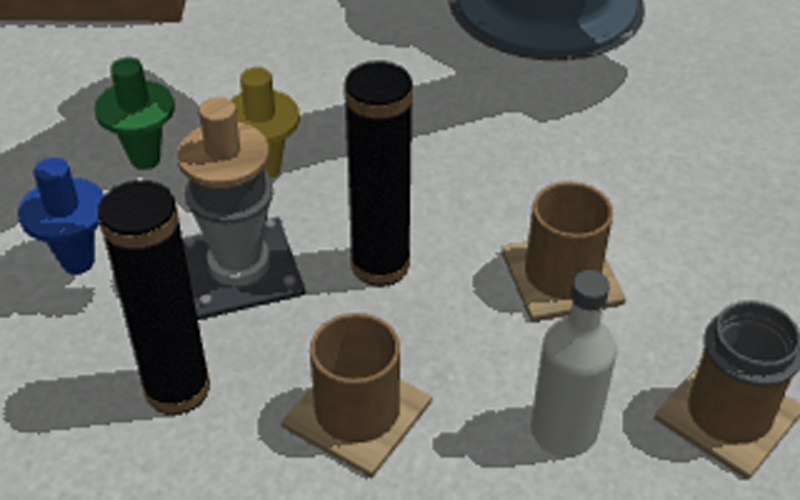

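The final view shows the shell nested in the mould with its flange on the rim at (230,200), and the core inside it with its flange on the shell's rim at (222,150), both upright. The bystanders have not moved and the arm is clear.

```bash
python3 -c "
from plant import env
print(env.job_done())"
```

```text
the job is handed in; nothing more can be done
None
```

The job is handed in: the tall-collared shell is fully home in the mould with the core fully home inside it, both straight, and the low-collared shell, black tubes and glue bottle were left as they were. It took about 33 s.

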